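# Bring the drop-test ball out of its guarded track onto the balance

## Task

Roll the big steel drop-test ball along its curved guarded track to the open exit at the end, where it settles in the dimple, then lift it out there and set it down, without dropping it, in the ring on the pan of the white balance so that it can be check-weighed. Leave the smaller steel ball where it is, in its ring on the grey rest block.

Things in the scene. Friction and masses are not known exactly. Their poses are not given: they have to be found in the camera images.
- drop_ball: Big polished steel ball, 50 mm across, 0.5 kg, slippery (friction about 0.3); origin at its centre. Starts in the track at x = 90, y = 5 to 65 mm (track frame); pushed slowly it coasts 1 cm. The exit: a tongue 44 mm wide, 14 high, open on both sides, from x = -15 to -90 at y = -90, with a 25 mm dimple at (-50, -90) where the ball sinks 3 mm (centre 36 mm above bench) and a stop 18 mm high at x = -79.
- track: Fixed track; origin on the bench, centre of the bend, z up. Floor 14 mm up, channel 56 mm wide, walls 48 mm above the floor with lips leaving a 44 mm slot: closed fingers fit, the ball cannot come out. Its centre line (mm): from (90, 145), end wall, along -y to (90, 0), quarter circle of radius 90 about the origin to (0, -90), then -x; walls end at x = -15. Base plate x -15 to 125, y -125 to 150.
- balance_seat (a point): Centre of the aluminium ring on the white balance's pan, at the ring's top, 67 mm above the bench; z up. Ring 60 mm across outside, 34 inside, 12 high, fixed on a steel pan 110 mm across. The balance, fixed, is 180 x 150 mm. Resting in the ring, the big ball has its centre 18 mm above this point.
- small_ball: Small steel ball, 30 mm across, to be left alone; origin at its centre, 42 mm above the bench. It rests in a ring 36 mm across on a grey block 90 x 90 mm, 22 mm high. Block and balance may swap places.
Not all that is in view belongs to the job. What is shaped like the drop_ball but pink or purple is not meant.

How it is judged:
On the way, in this order (a step that is already met when the one before it is completed fails the run):
1. the big ball has been rolled out to the dimple at the track's exit (x of drop_ball in the frame of track between -0.062 and -0.038 m and y of drop_ball in the frame of track between -0.102 and -0.078 m and z of drop_ball in the frame of track below 0.045 m), for 0.2 s.
2. the big ball is lifted clear of the track (z of drop_ball in the frame of track above 0.07 m), for 0.1 s.
At the end, for the whole second after the job is handed in: The big ball rests, released and still, in the ring on the balance: centred within 10 mm and 10 to 26 mm above the ring's top (centre); the small ball is within 20 mm of where it started (horizontal distance between drop_ball and balance_seat below 0.01 m and z of drop_ball in the frame of balance_seat between 0.01 and 0.026 m and linear speed of drop_ball below 0.03 m/s and distance of small_ball from where it was at the start of the episode below 0.02 m); the robot touches nothing.
It fails at once if the big ball is dropped: let go more than 3 cm above its place in the ring (contact force between drop_ball and anything else below 0.05 N and z of drop_ball in the frame of balance_seat above 0.05 m).
It fails at once if the small ball is disturbed (moved by more than 2 cm) (distance of small_ball from where it was at the start of the episode above 0.02 m).
It also fails if it takes over 58 s, if anything falls off the work surface, if the arm or the gripper's body presses on something with over 40 N, if the wrist force passes 120 N, or if a joint passes its speed limit or range.

## Robot

A 6-joint arm with a two-finger parallel gripper is mounted at the origin on the work surface. World frame = base frame: x ahead of the robot, y to its left, z up, the work surface at z = 0. Lengths are in m, angles in rad, forces in N, time in s.
With the tool pointing down it reaches from about 0.35 to 0.975 m from the base axis. Payload 4.9 kg.
Tool frame: the origin (TCP) lies on the centre line of the jaws, within the pads' length; the fingertips stand 22 mm ahead of it and the grasp point (between the pads) lies 3 mm ahead of it (manip.tcp_to_tips is the distance from the TCP to the fingertips, in m); z points along the fingers, x is the direction in which the jaws open and shut, and the axes are right-handed (so a half turn about z gives the same grasp; the last joint's range is limited). The gripper opens to 85 mm and grips with 20 to 120 N. Pads are 22 mm wide; open, the fingers measure 114 mm over their backs; the gripper's body (76 mm by 85 mm) begins 54 mm behind the grasp point. The pads swing forward as they close: fully open they stand 13 mm farther back than shut.
Start: joints at [-1.45, 0.053, 1.613, -0, 1.476, -0.119], TCP at [0.148, -0.607, 0.253] pointing down, gripper open.
Joint ranges: [-3.01, 3.01], [-1.01, 2.22], [0.06, 2.58], [-1.02, 4.17], [0.09, 2.62], [-3.14, 3.14]. Speed limits (rad/s): [2.57, 2.57, 3.14, 3.14, 3.14, 3.14].

## Interface

Orientations are given as a unit quaternion [w, x, y, z].
In Python, from plant import manip gives the robot as it stands.
- The arm moves only by the shell command python3 -m pendant 'ROWS'. ROWS is a JSON object of lists of equal length, an entry for each row: "linear": the shift along the tool's x, y, z in cm, a list of three; "rotation": the turn, a rotation vector about the tool's x, y, z in degrees, a list of three; "grip": the closure, from 0 (fully open) to 1 (shut). A call has exactly 10 rows; each row is the pose to reach, as a shift and turn from the pose commanded when the call began, along the tool's axes at that moment; what a row does not reach only later rows make up. A row lasts 1/12 s, in which the tool goes at most 41.7 mm and 7.16 degrees, less where a joint would pass 70% of its speed; a pose out of reach is approached as far as the arm can. A call with a gripper value outside its range is refused whole. The fingers move at their own pace and stop on an object; the grip force is fixed at half the most. Time passes only in rows, so rows that repeat a pose let the fingers close, or fill a call up. It gives the time, the measured TCP pose, the force and the opening at its end, in the units of the state.
- manip.state(): the state, without advancing time (a new reading comes with each control period).
- manip.grab_frame(name): name is "side" or "top" or "wrist"; returns the picture (420x560x3 uint8, red, green, blue); there is no depth.
- manip.calibration(name): a dict with "fx", "fy", "cx", "cy" (pixels), "cam_to_world" (4x4, takes a point from camera to world coordinates). Camera axes: x right, y up, looking along -z (the intrinsics and any distortion apply to the point x, -y, -z); pixel columns grow to the right and rows downward; lengths in m; the calibration is good to about 2 mm. A picture is of the moment at which its call begins: read the wrist's pose just before it. calibration takes no time and is no camera call; for the wrist camera it gives the pose at the moment of the call.
- manip.job_done(): hands the job in, once; it reports no verdict.
The state is a dict: "time": time; "joint_pos": joint angles; "joint_vel": joint speeds; "joint_efforts": joint torques, N m; "tool_pos": TCP position; "tool_rot": TCP orientation; "contact_force": force on the tool from outside, world axes, zero at the start; "ft_torque": the same for the moment, N m; "gripper_width": opening from 0.0 (shut) to 1.0 (fully open).
Only numpy, scipy, OpenCV 4.12 (cv2) and the standard library are available. Lean on these libraries where they do the work, as an engineer would, in place of code of your own. Each camera call takes 0.05 s, during which the arm holds its last target. There are 200 camera calls.

## Working session

There is one attempt and no reset: what is moved stays moved. The work goes in short steps, Python scripts to look and compute and a shell command to move; the robot and the scene stay as the last step left them, time stands still between calls to the robot, and variables do not carry over. Pictures are saved under pics/ and viewed, about 8 in all and at most 12, crops included, and the job is handed in when it is done.

```bash
ls; mkdir -p pics
python3 - <<'E'
from plant import manip
import cv2
s=manip.state();print(s)
for n in("top","side"):
    c=manip.calibration(n);print(n,c)
    cv2.imwrite(f"pics/{n}0.png",manip.grab_frame(n)[:,:,::-1])
print(manip.tcp_to_tips)
E
```

```text
pics
{'time': 0.0, 'joint_pos': array([-1.45002157e+00,  5.33560676e-02,  1.61432583e+00, -5.77178051e-06,
        1.47600884e+00, -1.19005950e-01]), 'joint_vel': array([ 0.00044416, -0.00090198,  0.00043962,  0.00148075, -0.00033135,
        0.00111288]), 'joint_efforts': array([ 1.28288990e-03, -3.93680227e+01, -3.70176494e+01, -3.01775390e-05,
        6.94515111e-03,  4.64667291e-07]), 'tool_pos': array([ 0.14835433, -0.60652651,  0.25204446]), 'tool_rot': array([-7.39095642e-04,  7.86603072e-01, -6.17458101e-01, -7.44470250e-04]), 'contact_force': array([ 0.70962472, -1.65862126,  0.27503015]), 'ft_torque': array([0.05175318, 0.00302536, 0.01548596]), 'gripper_width': 1.0000770289965806}
top {'fx': 416.7086193022385, 'fy': 416.7086193022385, 'cx': 276.4891261001006, 'cy': 206.80059383331033, 'cam_to_world': array([[-0.00860683,  0.99669341, -0.08079705,  0.52800315],
       [-0.99990896, -0.00941793, -0.00966306, -0.05176796],
       [-0.01039205,  0.08070652,  0.99668373,  1.06374993],
       [ 0.        ,  0.        ,  0.        ,  1.        ]])}
side {'fx': 437.5649132856839, 'fy': 437.5649132856839, 'cx': 283.9646373868345, 'cy': 211.97221435834453, 'cam_to_world': array([[ 0.92393258,  0.30215183, -0.23463346,  0.38326977],
       [-0.38243617,  0.71421053, -0.58621318, -0.58902244],
       [-0.00954769,  0.63135378,  0.77543617,  0.78180068],
       [ 0.        ,  0.        ,  0.        ,  1.        ]])}
0.022
```

View pics/top0.png

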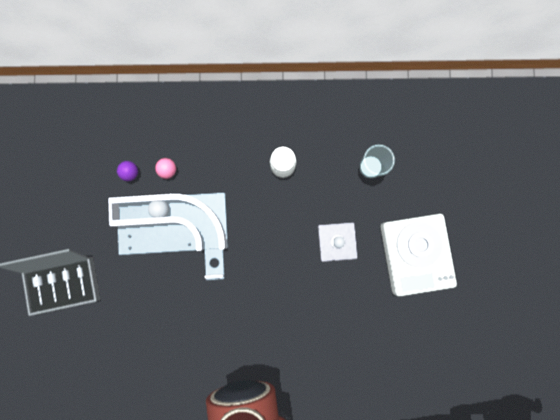

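View pics/side0.png

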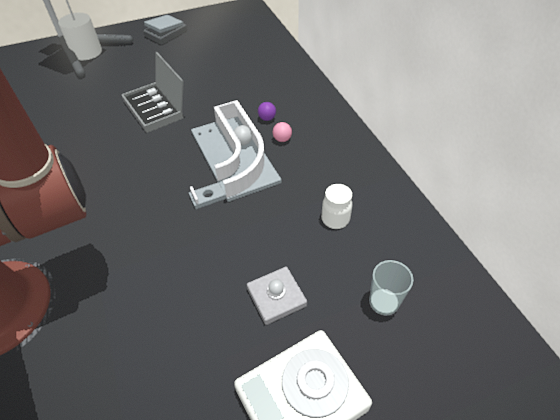

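Top view: track with its straight part at row ≈209 (end wall col ≈113), ball at (159,209), dimple at (214,262). The grey block is at (338,242) and the balance ring at (418,245). Next I'll measure these from an enlarged crop.

```bash
cat > h.py <<'E'
import numpy as np, cv2
from plant import manip
def ray(n,u,v,z,c=None):
    c=c or manip.calibration(n);T=c["cam_to_world"]
    d=T[:3,:3]@np.array([(u-c["cx"])/c["fx"],-(v-c["cy"])/c["fy"],-1]);o=T[:3,3]
    return o+d*(z-o[2])/d[2]
def proj(n,p,c=None):
    c=c or manip.calibration(n);T=np.linalg.inv(c["cam_to_world"]);q=T[:3,:3]@p+T[:3,3]
    return c["cx"]-c["fx"]*q[0]/q[2], c["cy"]+c["fy"]*q[1]/q[2]
E
python3 - <<'E'
from h import *
im=cv2.imread("pics/top0.png")
a=cv2.resize(im[185:290,100:235],None,fx=5.5,fy=5.5,interpolation=cv2.INTER_CUBIC)
b=cv2.resize(im[205:305,310:465],None,fx=4.5,fy=4.5,interpolation=cv2.INTER_CUBIC)
cv2.imwrite("pics/trk.png",a)
g=cv2.cvtColor(im,cv2.COLOR_BGR2GRAY)
# base plate / dimple / ring measures
for nm,u,v,z in(("ball",159,209,.039),("dimple",214,262,.014),("ring",418,245,.067),("small",339,242,.042),("plateTR",226,194,.008),("plateBL",119,254,.008)):
    print(nm,ray("top",u,v,z).round(4))
m=(cv2.cvtColor(im,cv2.COLOR_BGR2HSV)); m=((m[...,2]>215)).astype(np.uint8)
cs,_=cv2.findContours(m[100:],cv2.RETR_EXTERNAL,cv2.CHAIN_APPROX_NONE)
for c in cs:
    if cv2.contourArea(c)>300: print(cv2.contourArea(c),cv2.minAreaRect(c))
E
```

```text
ball [0.6084 0.2488 0.039 ]
dimple [0.4759 0.1161 0.014 ]
ring [ 0.5147 -0.3773  0.067 ]
small [ 0.5232 -0.1936  0.042 ]
plateTR [0.6476 0.087  0.008 ]
plateBL [0.4976 0.3578 0.008 ]
1184.5 ((337.29998779296875, 141.39999389648438), (35.357086181640625, 35.51048278808594), 85.60128784179688)
4445.0 ((419.4189147949219, 154.51351928710938), (74.8015365600586, 62.14281463623047), 80.53767395019531)
6263.0 ((167.0255126953125, 136.42811584472656), (85.057861328125, 116.76709747314453), 88.97696685791016)
455.5 ((282.5, 58.5), (23.0, 25.0), 90.0)
```

View pics/trk.png

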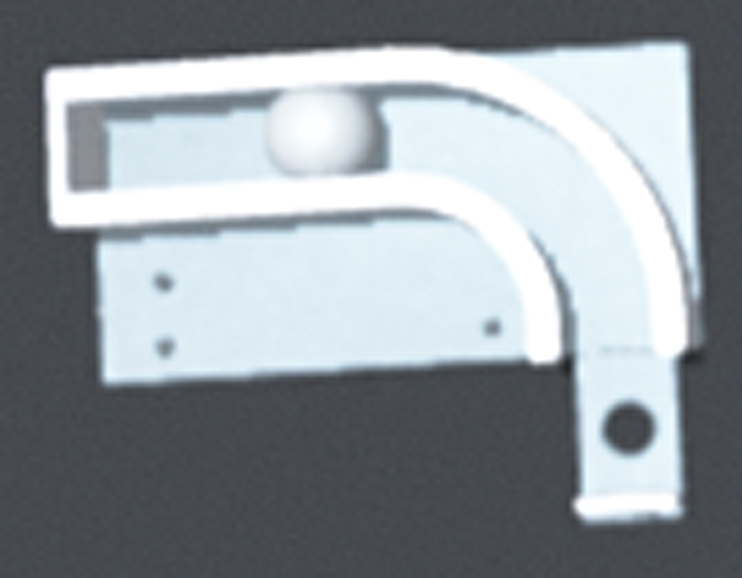

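Run:
```python
from h import *
P=lambda x,y,z:ray("top",100+(x+.5)/5.5-.5,185+(y+.5)/5.5-.5,z)
pts={"dim":((629,428,.014),(-50,-90)),"BL":((104,383,.012),(-15,150)),"TR":((688,43,.012),(125,-125)),
"wallEndOut":((660,357,.062),(-15,-118)),"slotTL":((66,100,.062),(0,0)),"slotBL":((68,192,.062),(0,0)),"outTL":((47,70,.062),(0,0)),"tongueL":((577,430,.014),(-50,-68)),"tongueR":((682,428,.014),(-50,-112)),"stopL":((577,500,.032),(-79,-68)),"stopR":((682,500,.032),(-79,-112))}
W={}
for k,(a,b) in pts.items(): W[k]=P(*a)*1000; print(k,W[k].round(1),b)
A=np.array([pts[k][1] for k in("dim","BL","TR")],float);B=np.array([W[k][:2] for k in("dim","BL","TR")])
a=A-A.mean(0);b=B-B.mean(0);yaw=np.arctan2((a[:,0]*b[:,1]-a[:,1]*b[:,0]).sum(),(a*b).sum())
R=np.array([[np.cos(yaw),-np.sin(yaw)],[np.sin(yaw),np.cos(yaw)]]);t=B.mean(0)-R@A.mean(0)
print("yaw",np.degrees(yaw),"t",t,"res",(B-(A@R.T+t)).round(1))
for k in W: print(k,((W[k][:2]-t)@R).round(1))
ball=P(322,132,.039)*1000
print("ball",((ball[:2]-t)@R).round(1))
for k,p in dict(ball=(90,None)).items(): pass
for p in((90,110),(90,60),(90,0),(64,-64),(0,-90),(-25,-90),(-50,-90)): print(p,(R@np.array(p)+t).round(1))
# ring on pan
im=cv2.imread("pics/top0.png");b=cv2.resize(im[205:305,310:465],None,fx=5,fy=5,interpolation=cv2.INTER_CUBIC)
b=cv2.createCLAHE(4,(4,4)).apply(cv2.cvtColor(b,cv2.COLOR_BGR2GRAY))
cv2.imwrite("pics/bal.png",b)
s=manip.state();from scipy.spatial.transform import Rotation as Ro
q=s["tool_rot"];print(Ro.from_quat(q[[1,2,3,0]]).as_matrix().round(3))
```

```text
dim [474.9 116.2  14. ] (-50, -90)
BL [497.2 357.5  12. ] (-15, 150)
TR [651.2  89.8  12. ] (125, -125)
wallEndOut [507.9  95.1  62. ] (-15, -118)
slotTL [622.8 357.6  62. ] (0, 0)
slotBL [582.2 355.7  62. ] (0, 0)
outTL [636.2 366.3  62. ] (0, 0)
tongueL [474.2 139.9  14. ] (-50, -68)
tongueR [474.7  92.1  14. ] (-50, -112)
stopL [444.1 136.5  32. ] (-79, -68)
stopR [443.7  89.5  32. ] (-79, -112)
yaw 2.9445364484940213 t [519.99806752 208.45216331] res [[ 0.2  0.2]
 [-0.1 -0. ]
 [-0.  -0.2]]
dim [-49.8 -89.8]
BL [-15.1 150. ]
TR [ 125.  -125.2]
wallEndOut [ -17.9 -112.6]
slotTL [110.3 143.6]
slotBL [ 69.7 143.9]
outTL [124.1 151.7]
tongueL [-49.3 -66.1]
tongueR [ -51.2 -113.9]
stopL [-79.5 -68. ]
stopR [ -82.3 -114.8]
ball [91.5 37.9]
(90, 110) [604.2 322.9]
(90, 60) [606.8 273. ]
(90, 0) [609.9 213.1]
(64, -64) [587.2 147.8]
(0, -90) [524.6 118.6]
(-25, -90) [499.7 117.3]
(-50, -90) [474.7 116. ]
[[ 0.238 -0.971 -0.   ]
 [-0.971 -0.238  0.002]
 [-0.002 -0.    -1.   ]]
```

View pics/bal.png

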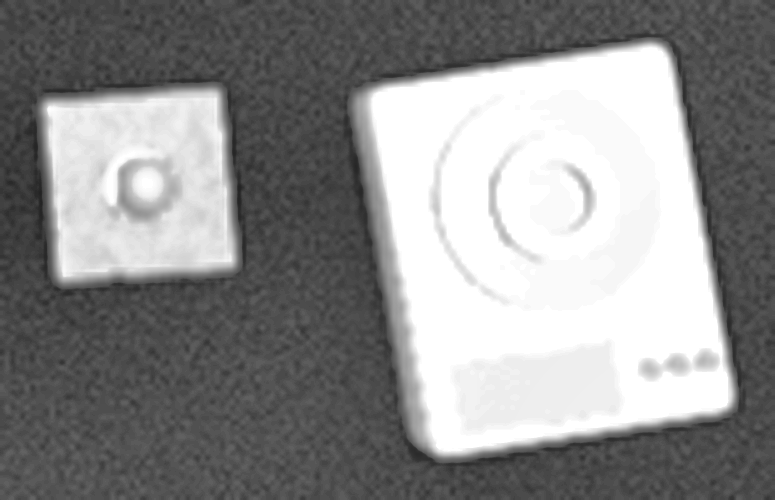

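Track pose: origin at (520.0, 208.5) mm, yaw 2.94°, with three known points fitting to 0.2 mm. The ball is at track (91, 38). The balance ring is roughly at pixel (420.5, 244.7). I'll go over the balance first for a wrist look, closing the fingers on the way.

```bash
python3 -m pendant '{"linear":[[-13,-41,0],[-13,-41,0],[-13,-41,0],[-13,-41,0],[-13,-41,0],[-13,-41,0],[-13,-41,0],[-13,-41,0],[-13,-41,0],[-13,-41,0]],"rotation":[[0,0,10.8],[0,0,10.8],[0,0,10.8],[0,0,10.8],[0,0,10.8],[0,0,10.8],[0,0,10.8],[0,0,10.8],[0,0,10.8],[0,0,10.8]],"grip":[1,1,1,1,1,1,1,1,1,1]}'
python3 - <<'E'
from h import *
print(ray("top",420.5,244.7,.067))
s=manip.state();c=manip.calibration("wrist");im=manip.grab_frame("wrist")
cv2.imwrite("pics/w1.png",im[:,:,::-1]);np.save("w1c.npy",c,allow_pickle=True);print(s["tool_pos"],s["time"],c["cam_to_world"].round(3),c["fx"]);print(proj("wrist",np.array([.515,-.383,.067]),c))
E
```

```text
time: 0.93
tool_pos: [0.5049, -0.3893, 0.2528]
tool_rot: [0.0, 0.725, -0.689, -0.0]
contact_force: [0.4, -1.0, 0.3]
gripper_width: -0.0
[ 0.51531538 -0.38319533  0.067     ]
[ 0.50489069 -0.38927948  0.25276566] 0.9333 [[ 0.051  0.964  0.259  0.571]
 [-0.999  0.05   0.014 -0.387]
 [ 0.    -0.26   0.966  0.374]
 [ 0.     0.     0.     1.   ]] 295.0779447580326
(np.float64(274.62443303133733), np.float64(185.5186706772363))
```

View pics/w1.png

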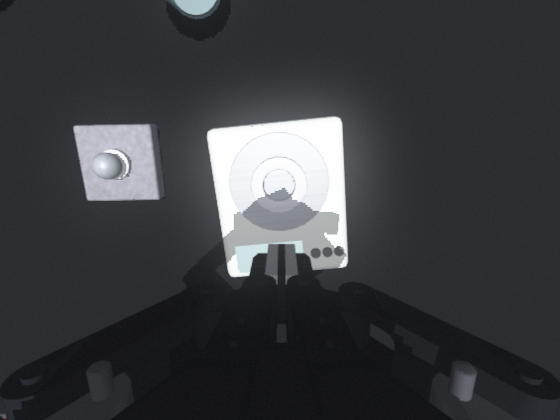

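Ring seen at ≈(278.5,183.5) in the wrist view, a few mm to −y of the top-camera estimate. I'll re-check it when placing. On to the track.

```bash
python3 -m pendant '{"linear":[[-38,-7.5,0],[-38,-7.5,0],[-38,-7.5,0],[-38,-7.5,0],[-38,-7.5,0],[-38,-7.5,0],[-38,-7.5,0],[-38,-7.5,0],[-38,-7.5,0],[-38,-7.5,0]],"rotation":[[0,0,0],[0,0,0],[0,0,0],[0,0,0],[0,0,0],[0,0,0],[0,0,0],[0,0,0],[0,0,0],[0,0,0]],"grip":[1,1,1,1,1,1,1,1,1,1]}'
python3 -m pendant '{"linear":[[-31.4,-6.1,0],[-31.4,-6.1,0],[-31.4,-6.1,0],[-31.4,-6.1,0],[-31.4,-6.1,0],[-31.4,-6.1,0],[-31.4,-6.1,0],[-31.4,-6.1,0],[-31.4,-6.1,0],[-31.4,-6.1,0]],"rotation":[[0,0,0],[0,0,0],[0,0,0],[0,0,0],[0,0,0],[0,0,0],[0,0,0],[0,0,0],[0,0,0],[0,0,0]],"grip":[1,1,1,1,1,1,1,1,1,1]}'
cat >> h.py <<'E'
th=np.radians(2.9445);R2=np.array([[np.cos(th),-np.sin(th)],[np.sin(th),np.cos(th)]]);t2=np.array([.520,.20845])
tr=lambda p:((np.asarray(p)[:2]-t2)@R2*1000).round(1)
E
python3 - <<'E'
from h import *
s=manip.state();c=manip.calibration("wrist");im=manip.grab_frame("wrist");cv2.imwrite("pics/w2.png",im[:,:,::-1])
print(s["time"],s["tool_pos"],tr(s["tool_pos"]))
for p in((90,38,.039),(90,98,.062),(-50,-90,.014),(125,-125,.012),(-15,150,.012)): 
    w=np.append(R2@(np.array(p[:2])/1000)+t2,p[2]);print(p,np.round(proj("wrist",w,c)))
c0=np.load("w1c.npy",allow_pickle=True).item();print("ring",ray("wrist",278.5,183.5,.067,c0))
E
```

```text
time: 1.82
tool_pos: [0.5587, -0.0028, 0.2529]
tool_rot: [-0.001, 0.727, -0.687, -0.001]
contact_force: [-0.5, 0.4, -0.8]
gripper_width: 0.001
time: 2.65
tool_pos: [0.6035, 0.3101, 0.2522]
tool_rot: [0.001, 0.726, -0.688, -0.0]
contact_force: [-0.4, 0.3, 0.7]
gripper_width: -0.004
2.65 [0.60347464 0.31006167 0.25223001] [88.6 97.2]
(90, 38, 0.039) [331. 189.]
(90, 98, 0.062) [279. 193.]
(-50, -90, 0.014) [418. 287.]
(125, -125, 0.012) [464. 156.]
(-15, 150, 0.012) [240. 263.]
ring [ 0.5173566  -0.38697069  0.067     ]
```

View pics/w2.png

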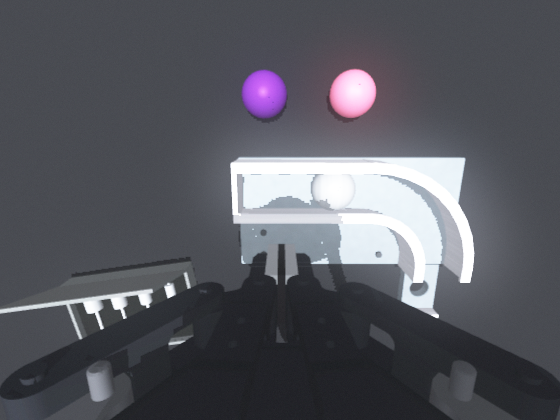

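The track corners and ball sit within 2 px of prediction (ball at (333,189)). Descending behind the ball with closed fingers.

```bash
python3 -m pendant '{"linear":[[0,-0.1,4],[0,-0.1,8],[0,-0.1,12],[0,-0.1,14],[0,-0.1,16],[0,-0.1,17.5],[0,-0.1,19],[0,-0.1,20],[0,-0.1,20.5],[0,-0.1,20.5]],"rotation":[[0,0,0],[0,0,0],[0,0,0],[0,0,0],[0,0,0],[0,0,0],[0,0,0],[0,0,0],[0,0,0],[0,0,0]],"grip":[1,1,1,1,1,1,1,1,1,1]}'
python3 -c "
from h import *
s=manip.state();print(tr(s['tool_pos']),s['tool_pos'],s['contact_force'])"
```

```text
time: 3.53
tool_pos: [0.6044, 0.3087, 0.0474]
tool_rot: [0.001, 0.725, -0.689, -0.0]
contact_force: [-0.8, -0.2, 0.5]
gripper_width: -0.001
[89.5 95.8] [0.60444937 0.30871087 0.04739647] [-0.79446701 -0.16591716  0.50062435]
```

```bash
python3 -m pendant '{"linear":[[1.0,0,0],[1.6,0,0],[2.1,0,0],[2.6,0,0],[3.1,0,0],[3.6,0,0],[4.1,0,0],[4.6,0,0],[5.1,0,0],[5.6,0,0]],"rotation":[[0,0,0],[0,0,0],[0,0,0],[0,0,0],[0,0,0],[0,0,0],[0,0,0],[0,0,0],[0,0,0],[0,0,0]],"grip":[1,1,1,1,1,1,1,1,1,1]}'
python3 -m pendant '{"linear":[[0.4,0,0],[0.8,0,0],[1.2,0,0],[1.6,0,0],[2.0,0,0],[2.4,0,0],[2.8,0,0],[3.2,0,0],[3.6,0,0],[4.0,0,0]],"rotation":[[0,0,0],[0,0,0],[0,0,0],[0,0,0],[0,0,0],[0,0,0],[0,0,0],[0,0,0],[0,0,0],[0,0,0]],"grip":[1,1,1,1,1,1,1,1,1,1]}'
python3 - <<'E'
from h import *
s=manip.state();print(tr(s['tool_pos']),s['tool_pos'],s['contact_force'])
im=manip.grab_frame("top")[:,:,::-1];cv2.imwrite("pics/top1.png",cv2.resize(im[180:300,100:260],None,fx=4,fy=4))
E
```

```text
time: 4.37
tool_pos: [0.6076, 0.2528, 0.0483]
tool_rot: [0.0, 0.725, -0.689, -0.0]
contact_force: [-0.6, 0.9, 0.7]
gripper_width: -0.0
time: 5.2
tool_pos: [0.6097, 0.213, 0.0483]
tool_rot: [-0.0, 0.725, -0.689, -0.0]
contact_force: [-0.1, 0.7, 0.3]
gripper_width: 0.003
[89.8 -0.1] [0.60971381 0.2129898  0.0483495 ] [-0.09671748  0.71326564  0.34775654]
```

View pics/top1.png

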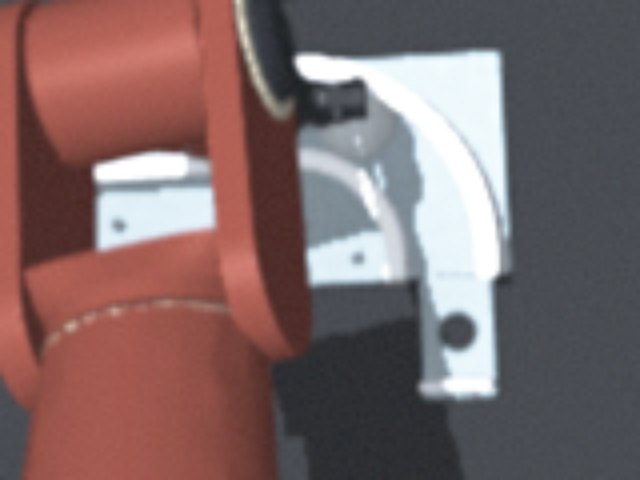

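Ball is just ahead of the fingers in the bend, as planned. Following the arc.

```bash
python3 -m pendant '{"linear":[[0.47,0.01,0],[0.94,0.05,0],[1.41,0.11,0],[1.87,0.2,0],[2.33,0.31,0],[2.78,0.44,0],[3.23,0.6,0],[3.66,0.78,0],[4.09,0.98,0],[4.5,1.21,0]],"rotation":[[0,0,0],[0,0,0],[0,0,0],[0,0,0],[0,0,0],[0,0,0],[0,0,0],[0,0,0],[0,0,0],[0,0,0]],"grip":[1,1,1,1,1,1,1,1,1,1]}'
python3 -m pendant '{"linear":[[0.4,0.24,0],[0.79,0.51,0],[1.16,0.8,0],[1.52,1.1,0],[1.86,1.43,0],[2.19,1.77,0],[2.49,2.13,0],[2.78,2.5,0],[3.05,2.89,0],[3.29,3.29,0]],"rotation":[[0,0,0],[0,0,0],[0,0,0],[0,0,0],[0,0,0],[0,0,0],[0,0,0],[0,0,0],[0,0,0],[0,0,0]],"grip":[1,1,1,1,1,1,1,1,1,1]}'
python3 - <<'E'
from h import *
s=manip.state();print(tr(s['tool_pos']),s['tool_pos'],s['contact_force'])
im=manip.grab_frame("top")[:,:,::-1];cv2.imwrite("pics/top2.png",cv2.resize(im[180:300,100:260],None,fx=4,fy=4))
E
```

```text
time: 6.08
tool_pos: [0.5998, 0.1673, 0.0484]
tool_rot: [-0.0, 0.725, -0.689, 0.0]
contact_force: [0.1, -0.6, 0.3]
gripper_width: 0.005
time: 6.92
tool_pos: [0.5684, 0.1329, 0.0484]
tool_rot: [-0.0, 0.725, -0.689, 0.0]
contact_force: [1.1, 0.0, 1.0]
gripper_width: 0.001
[ 44.5 -77.9] [0.56839579 0.13291284 0.04835011] [1.05474702 0.03347534 0.98924312]
```

View pics/top2.png

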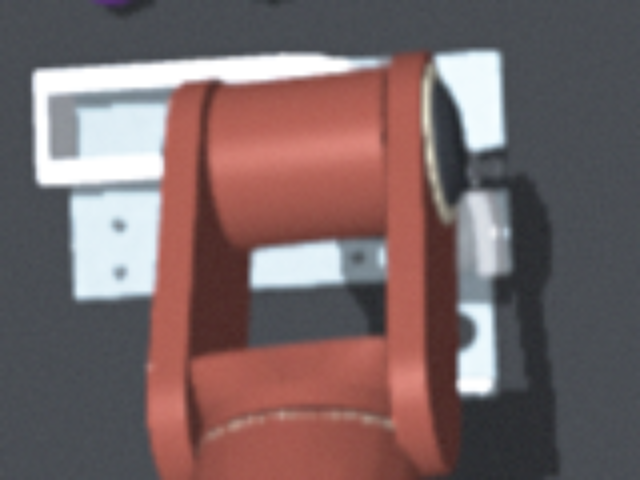

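```bash
python3 -m pendant '{"linear":[[0.23,0.41,0],[0.43,0.84,0],[0.61,1.27,0],[0.77,1.72,0],[0.9,2.15,0],[1.01,2.55,0],[1.1,2.95,0],[1.16,3.3,0],[1.2,3.6,0],[1.21,3.9,0]],"rotation":[[0,0,0],[0,0,0],[0,0,0],[0,0,0],[0,0,0],[0,0,0],[0,0,0],[0,0,0],[0,0,0],[0,0,0]],"grip":[1,1,1,1,1,1,1,1,1,1]}'
python3 - <<'E'
from h import *
s=manip.state();print(tr(s['tool_pos']),s['tool_pos'],s['contact_force'])
im=manip.grab_frame("side")[:,:,::-1];a=cv2.resize(im[90:220,170:300],None,fx=3,fy=3)
c=manip.calibration("wrist");w=manip.grab_frame("wrist")[:,:,::-1];cv2.imwrite("pics/c1.png",np.hstack([a,cv2.resize(w,(390*560//420*3//4,390))]))
for n,cc in(("side",None),("wrist",c)): print(n,proj(n,np.append(R2@[-.036,-.09]+t2,.039),cc),proj(n,np.append(R2@[-.05,-.09]+t2,.036),cc))
E
```

```text
time: 7.8
tool_pos: [0.5301, 0.1191, 0.0483]
tool_rot: [-0.0, 0.725, -0.689, 0.0]
contact_force: [-0.1, 0.4, 0.2]
gripper_width: 0.001
[  5.5 -89.8] [0.53011839 0.11906435 0.04830594] [-0.07727623  0.38884708  0.16685063]
side (np.float64(212.61045658107534), np.float64(183.1048501290034)) (np.float64(207.06515773962897), np.float64(185.9302545621162))
wrist (np.float64(279.7313941476886), np.float64(343.6584565430157)) (np.float64(279.77814490579226), np.float64(361.694253988818))
```

View pics/c1.png

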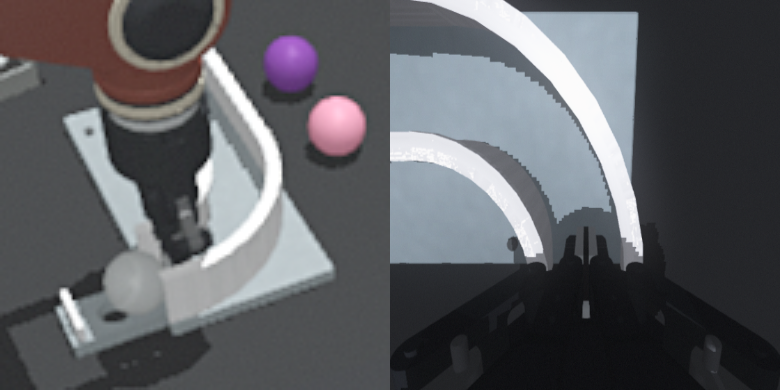

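Side view: ball centre ≈(214,184) px, i.e. track x ≈ −32, resting on the tongue just short of the dimple. Nudging it in slowly.

```bash
python3 -m pendant '{"linear":[[0,0.15,0],[0,0.3,0],[0,0.45,0],[0,0.6,0],[0,0.75,0],[0,0.9,0],[0,1.05,0],[0,1.15,0],[0,1.25,0],[0,1.25,0]],"rotation":[[0,0,0],[0,0,0],[0,0,0],[0,0,0],[0,0,0],[0,0,0],[0,0,0],[0,0,0],[0,0,0],[0,0,0]],"grip":[1,1,1,1,1,1,1,1,1,1]}'
python3 - <<'E'
from h import *
s=manip.state();print(tr(s['tool_pos']),s['tool_pos'],s['contact_force'])
im=manip.grab_frame("side")[:,:,::-1];a=cv2.resize(im[90:220,170:300],None,fx=4,fy=4)
cv2.imwrite("pics/c2.png",a)
E
```

```text
time: 8.73
tool_pos: [0.5177, 0.1185, 0.0482]
tool_rot: [0.0, 0.725, -0.689, -0.0]
contact_force: [0.2, -0.5, 0.5]
gripper_width: -0.0
[ -6.9 -89.7] [0.51769449 0.11847485 0.04823293] [ 0.23306742 -0.48634248  0.52265254]
```

View pics/c2.png

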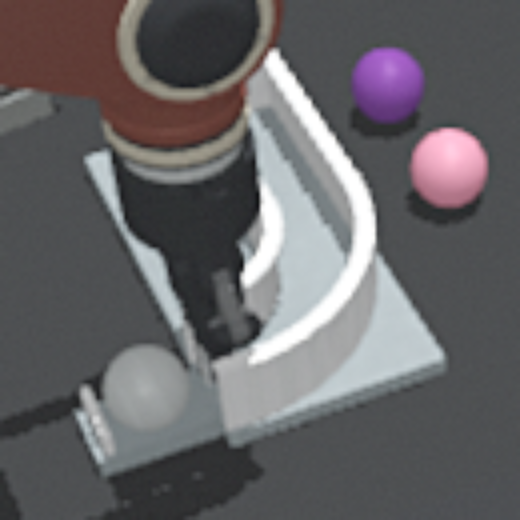

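Ball at ≈(206.5,187) px against (207.1,185.9) predicted for the dimple, so it is seated. Lift out, open, move above it, descend and grasp.

```bash
python3 -m pendant '{"linear":[[0,0,-4],[0,0,-8],[0,0,-12],[0,0,-12],[0,1,-12],[0,2.5,-12],[0,4.3,-12],[0,4.3,-12],[0,4.3,-12],[0,4.3,-12]],"rotation":[[0,0,0],[0,0,0],[0,0,0],[0,0,0],[0,0,0],[0,0,0],[0,0,0],[0,0,0],[0,0,0],[0,0,0]],"grip":[1,1,1,0,0,0,0,0,0,0]}'
python3 - <<'E'
from h import *
s=manip.state();print(tr(s['tool_pos']),s['tool_pos'],s['contact_force'])
c=manip.calibration("wrist");im=manip.grab_frame("side")[:,:,::-1];w=manip.grab_frame("wrist")[:,:,::-1];cv2.imwrite("pics/w3.png",w)
p=np.append(R2@[-.05,-.09]+t2,.036);print(proj("wrist",p,c),proj("side",p))
g=cv2.cvtColor(im,cv2.COLOR_BGR2GRAY);h=cv2.HoughCircles(cv2.medianBlur(g[150:220,170:250],3),cv2.HOUGH_GRADIENT,1,20,param1=60,param2=10,minRadius=8,maxRadius=15);print(h+np.array([170,150,0]) if h is not None else 0)
E
```

```text
time: 9.62
tool_pos: [0.4748, 0.1162, 0.1675]
tool_rot: [0.0, 0.725, -0.689, -0.0]
contact_force: [-0.4, 0.2, 0.2]
gripper_width: 0.975
[-49.9 -89.8] [0.47482066 0.11623268 0.1675393 ] [-0.39810069  0.16757132  0.24324605]
(np.float64(280.10639018835064), np.float64(208.22426738064866)) (np.float64(207.06515773962897), np.float64(185.9302545621162))
[[[208.5        189.5         14.39999962]
  [230.5        188.5         11.        ]
  [236.5        162.5          9.60000038]]]
```

```bash
python3 -m pendant '{"linear":[[0,0,4],[0,0,7],[0,0,9],[0,0,10],[0,0,11],[0,0,11.8],[0,0,12.5],[0,0,12.8],[0,0,12.8],[0,0,12.8]],"rotation":[[0,0,0],[0,0,0],[0,0,0],[0,0,0],[0,0,0],[0,0,0],[0,0,0],[0,0,0],[0,0,0],[0,0,0]],"grip":[0,0,0,0,0,0,0,0,0,0]}'
python3 -m pendant '{"linear":[[0,0,0],[0,0,0],[0,0,0],[0,0,0],[0,0,0],[0,0,0],[0,0,0],[0,0,0],[0,0,0],[0,0,0]],"rotation":[[0,0,0],[0,0,0],[0,0,0],[0,0,0],[0,0,0],[0,0,0],[0,0,0],[0,0,0],[0,0,0],[0,0,0]],"grip":[0.1,0.2,0.3,0.4,0.6,0.8,1,1,1,1]}'
```

```text
time: 10.55
tool_pos: [0.4756, 0.1164, 0.041]
tool_rot: [-0.0, 0.725, -0.689, 0.0]
contact_force: [-1.3, 0.3, -0.8]
gripper_width: 0.991
time: 11.38
tool_pos: [0.4754, 0.1162, 0.0411]
tool_rot: [-0.0, 0.725, -0.689, 0.0]
contact_force: [-1.0, -1.0, 6.1]
gripper_width: 0.558
```

```bash
python3 -m pendant '{"linear":[[0,0,-0.2],[0,0,-0.5],[0,0,-1],[0,0,-1.5],[0,0,-2],[0,0,-3],[0,0,-4],[0,0,-5],[0,0,-5],[0,0,-5]],"rotation":[[0,0,0],[0,0,0],[0,0,0],[0,0,0],[0,0,0],[0,0,0],[0,0,0],[0,0,0],[0,0,0],[0,0,0]],"grip":[1,1,1,1,1,1,1,1,1,1]}'
python3 - <<'E'
from h import *
s=manip.state();print(s['tool_pos'],s['contact_force'])
im=manip.grab_frame("side")[:,:,::-1]
for z in(.036,.086): print(proj("side",np.append(s['tool_pos'][:2],z)))
cv2.imwrite("pics/lift.png",cv2.resize(im[110:220,150:280],None,fx=4,fy=4))
E
```

```text
time: 12.22
tool_pos: [0.476, 0.1164, 0.0918]
tool_rot: [-0.001, 0.725, -0.689, 0.001]
contact_force: [0.4, -0.1, -6.1]
gripper_width: 0.558
[0.47598458 0.11637177 0.09181605] [ 0.36468894 -0.10978376 -6.06270861]
(np.float64(207.56010434614643), np.float64(185.6601808035222))
(np.float64(204.30694279696854), np.float64(170.4438706945793))
```

View pics/lift.png

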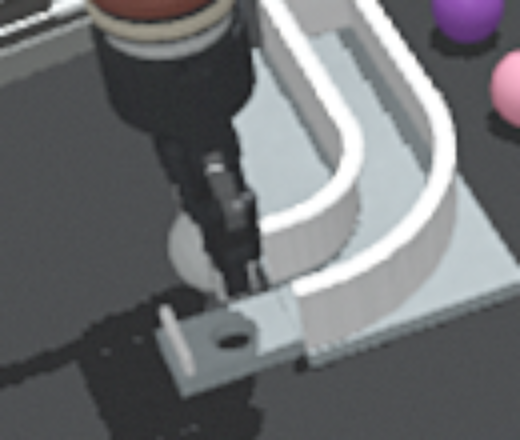

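Ball is held and clear of the dimple (≈(203,174) px); the force reads about its weight. Carry it up and over, stopping short of the ring to re-measure.

```bash
python3 -m pendant '{"linear":[[0,0,-1],[0,0,-3],[0,0,-5],[0,0,-7],[0.5,0,-9],[2,0,-10.5],[4,0,-11],[6.5,0,-11],[9,0,-11],[11.5,0,-11]],"rotation":[[0,0,0],[0,0,0],[0,0,0],[0,0,0],[0,0,0],[0,0,0],[0,0,0],[0,0,0],[0,0,0],[0,0,0]],"grip":[1,1,1,1,1,1,1,1,1,1]}'
python3 -m pendant '{"linear":[[2.5,0,0],[5,-0.2,0],[7.5,-0.4,0],[10,-0.6,0],[12.5,-0.8,0],[15,-1,0],[17.5,-1.2,0],[20,-1.4,0],[22.5,-1.5,0],[24.5,-1.5,0]],"rotation":[[0,0,0],[0,0,0],[0,0,0],[0,0,0],[0,0,0],[0,0,0],[0,0,0],[0,0,0],[0,0,0],[0,0,0]],"grip":[1,1,1,1,1,1,1,1,1,1]}'
python3 -m pendant '{"linear":[[2,0,0],[3.5,0,0],[4.7,0,0],[5.5,0,0],[5.8,0,0],[5.8,0,0],[5.8,0,0],[5.8,0,0],[5.8,0,0],[5.8,0,0]],"rotation":[[0,0,0],[0,0,0],[0,0,0],[0,0,0],[0,0,0],[0,0,0],[0,0,0],[0,0,0],[0,0,0],[0,0,0]],"grip":[1,1,1,1,1,1,1,1,1,1]}'
python3 - <<'E'
from h import *
s=manip.state();c=manip.calibration("wrist");im=manip.grab_frame("wrist")
print(s["tool_pos"],s["joint_vel"].round(3));np.save("w4c.npy",c,allow_pickle=True)
im=im[:,:,::-1];cv2.imwrite("pics/w4.png",im)
print(proj("wrist",np.array([.515,-.383,.067]),c),proj("wrist",np.array([.517,-.387,.067]),c))
E
```

```text
time: 13.1
tool_pos: [0.4805, 0.0005, 0.2005]
tool_rot: [0.0, 0.725, -0.689, -0.0]
contact_force: [0.0, -0.2, -4.9]
gripper_width: 0.553
time: 13.93
tool_pos: [0.5082, -0.2441, 0.2001]
tool_rot: [0.0, 0.725, -0.689, -0.0]
contact_force: [0.7, 1.2, -4.6]
gripper_width: 0.555
time: 14.77
tool_pos: [0.5115, -0.2998, 0.2004]
tool_rot: [-0.0, 0.725, -0.688, -0.0]
contact_force: [-0.3, -0.1, -4.7]
gripper_width: 0.555
[ 0.51148412 -0.29979924  0.20036697] [-0.002  0.002 -0.005 -0.001 -0.001 -0.002]
(np.float64(373.26402578724117), np.float64(208.54140805872453)) (np.float64(378.0297656006548), np.float64(206.59714016311827))
```

View pics/w4.png

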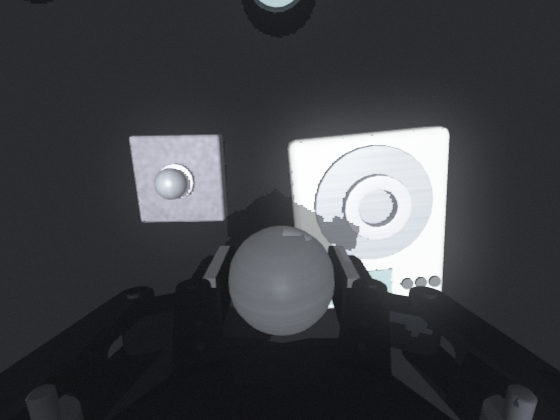

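Ring is clearly visible: outer edges at cols 342–413 and top at row 173, so its centre is ≈(378,207), matching (0.517,−0.387). The held ball is at (282,280), radius ≈53 px. Checking the numbers.

Run:
```python
from h import *
c=np.load("w4c.npy",allow_pickle=True).item();g=cv2.imread("pics/w4.png",0)
m=(g>225).astype(np.uint8);cs,_=cv2.findContours(m,cv2.RETR_CCOMP,cv2.CHAIN_APPROX_NONE)
for k in cs:
    if len(k)>60:
        (u,v),ax,an=cv2.fitEllipse(k)
        if 340<u<415 and 170<v<240: print(u,v,ax,ray("wrist",u,v,.067,c).round(4))
g2=cv2.GaussianBlur(g,(3,3),0);print(g2[207,335:425]);
for p in((377.5,207),(378,205)):print(ray("wrist",*p,.067,c))
s=manip.state();p=s["tool_pos"].copy();print("ball pred at -5mm",proj("wrist",p-[0,0,.005],c),proj("wrist",p-[0,0,.0],c),"ball ray",ray("wrist",282,280,p[2]-.005,c))
```

```text
381.0697021484375 199.2705535888672 (143.6798095703125, 159.08718872070312) [ 0.5238 -0.3888  0.067 ]
377.49322509765625 207.4993133544922 (35.63003921508789, 38.818695068359375) [ 0.5162 -0.3866  0.067 ]
[234 234 234 233 233 228 200 157 130 142 188 231 245 247 247 247 246 246
 246 246 245 244 242 238 233 232 232 232 232 232 232 231 231 231 231 231
 231 231 231 231 231 231 231 231 231 231 230 230 230 230 230 230 230 230
 230 229 221 188 145 127 126 139 177 221 242 245 244 244 243 243 243 243
 243 243 242 239 234 228 226 226 226 226 226 225 225 226 225 225 225 225]
[ 0.51660737 -0.38657952  0.067     ]
[ 0.5184553  -0.38677255  0.067     ]
ball pred at -5mm (np.float64(279.3485281680703), np.float64(276.031963264918)) (np.float64(279.2951445115646), np.float64(281.25122506090827)) ball ray [ 0.50946284 -0.3012939   0.19536803]
```

Ring is at ≈(0.5165, −0.386), consistent with the earlier wrist view; the top view differs by ≈3 mm. The target TCP is (0.5175, −0.385), and the ball will be seated at TCP z ≈ 0.090.

```bash
python3 -m pendant '{"linear":[[1,0,0],[3,-0.1,0],[5,-0.1,0],[7,-0.15,0],[8,-0.15,0],[8.55,-0.15,0],[8.55,-0.15,1],[8.55,-0.15,3],[8.55,-0.15,5],[8.55,-0.15,6.5]],"rotation":[[0,0,0],[0,0,0],[0,0,0],[0,0,0],[0,0,0],[0,0,0],[0,0,0],[0,0,0],[0,0,0],[0,0,0]],"grip":[1,1,1,1,1,1,1,1,1,1]}'
python3 -m pendant '{"linear":[[0,0,1],[0,0,1.9],[0,0,2.7],[0,0,3.2],[0,0,3.6],[0,0,3.8],[0,0,4],[0,0,4.1],[0,0,4.1],[0,0,4.1]],"rotation":[[0,0,0],[0,0,0],[0,0,0],[0,0,0],[0,0,0],[0,0,0],[0,0,0],[0,0,0],[0,0,0],[0,0,0]],"grip":[1,1,1,1,1,1,1,1,1,1]}'
```

```text
time: 15.65
tool_pos: [0.5166, -0.3841, 0.1326]
tool_rot: [-0.0, 0.725, -0.689, -0.002]
contact_force: [-0.5, 0.7, -5.8]
gripper_width: 0.553
time: 16.48
tool_pos: [0.5175, -0.3859, 0.0948]
tool_rot: [-0.0, 0.725, -0.689, 0.0]
contact_force: [0.3, 0.4, -4.9]
gripper_width: 0.56
```

Still carrying the full weight at 0.0948. Easing down in small steps until contact.

```bash
python3 -m pendant '{"linear":[[0,0,0.05],[0,0,0.1],[0,0,0.15],[0,0,0.2],[0,0,0.25],[0,0,0.3],[0,0,0.3],[0,0,0.3],[0,0,0.3],[0,0,0.3]],"rotation":[[0,0,0],[0,0,0],[0,0,0],[0,0,0],[0,0,0],[0,0,0],[0,0,0],[0,0,0],[0,0,0],[0,0,0]],"grip":[1,1,1,1,1,1,1,1,1,1]}'
```

```text
time: 17.32
tool_pos: [0.5173, -0.3858, 0.0914]
tool_rot: [0.0, 0.725, -0.689, 0.0]
contact_force: [0.1, 0.8, -4.6]
gripper_width: 0.556
```

```bash
python3 -m pendant '{"linear":[[0,0,0.05],[0,0,0.1],[0,0,0.15],[0,0,0.2],[0,0,0.2],[0,0,0.2],[0,0,0.2],[0,0,0.2],[0,0,0.2],[0,0,0.2]],"rotation":[[0,0,0],[0,0,0],[0,0,0],[0,0,0],[0,0,0],[0,0,0],[0,0,0],[0,0,0],[0,0,0],[0,0,0]],"grip":[1,1,1,1,1,1,1,1,1,1]}'
```

```text
time: 18.15
tool_pos: [0.5174, -0.386, 0.0907]
tool_rot: [0.0, 0.725, -0.689, 0.0]
contact_force: [-4.3, 2.5, 3.4]
gripper_width: 0.555
```

Contact at TCP z = 0.0907, as expected; the force went from −4.6 to +3.4 N. Opening gradually, then retreating upward.

```bash
python3 -m pendant '{"linear":[[0,0,0],[0,0,0],[0,0,0],[0,0,0],[0,0,0],[0,0,0],[0,0,0],[0,0,0],[0,0,0],[0,0,0]],"rotation":[[0,0,0],[0,0,0],[0,0,0],[0,0,0],[0,0,0],[0,0,0],[0,0,0],[0,0,0],[0,0,0],[0,0,0]],"grip":[0.4,0.35,0.3,0.25,0.2,0.1,0,0,0,0]}'
python3 -m pendant '{"linear":[[0,0,-0.5],[0,0,-1.5],[0,0,-3],[0,0,-5],[0,0,-8],[0,0,-12],[0,0,-15],[0,0,-15],[0,0,-15],[0,0,-15]],"rotation":[[0,0,0],[0,0,0],[0,0,0],[0,0,0],[0,0,0],[0,0,0],[0,0,0],[0,0,0],[0,0,0],[0,0,0]],"grip":[0,0,0,0,0,0,0,0,0,0]}'
python3 - <<'E'
from h import *
s=manip.state();c=manip.calibration("wrist");w=manip.grab_frame("wrist")[:,:,::-1];sd=manip.grab_frame("side")[:,:,::-1]
print(s["tool_pos"],s["contact_force"])
cv2.imwrite("pics/fin.png",np.hstack([cv2.resize(w[60:340,120:440],None,fx=1.25,fy=1.25),cv2.resize(sd[245:420,220:420],(400,350))]))
p=np.array([.5165,-.386,.085]);print("pred wrist",proj("wrist",p,c),"side",proj("side",p))
E
```

```text
time: 18.98
tool_pos: [0.5173, -0.3857, 0.0893]
tool_rot: [-0.0, 0.725, -0.689, -0.0]
contact_force: [0.1, 0.0, 0.1]
gripper_width: 0.997
time: 19.82
tool_pos: [0.5173, -0.3857, 0.2404]
tool_rot: [0.0, 0.725, -0.689, 0.001]
contact_force: [0.3, -0.6, -0.4]
gripper_width: 1.001
[ 0.51732518 -0.38574415  0.24042173] [ 0.33830934 -0.60164192 -0.43569808]
pred wrist (np.float64(280.00901818892936), np.float64(202.90479526372602)) side (np.float64(316.9787563841412), np.float64(373.3323777765223))
```

The viewer's limit is reached, so I'll verify numerically with circle detection against the predicted pixels.

Run:
```python
from h import *
c=manip.calibration("wrist");w=cv2.cvtColor(manip.grab_frame("wrist"),cv2.COLOR_RGB2GRAY);sd=cv2.cvtColor(manip.grab_frame("side"),cv2.COLOR_RGB2GRAY)
s0=cv2.imread("pics/side0.png",0)
for nm,g,(x0,y0,x1,y1),r in(("wrist",w,(210,130,350,270),(20,36)),("side",sd,(270,330,370,420),(12,22)),("small now",sd,(255,265,300,315),(6,11)),("small before",s0,(255,265,300,315),(6,11))):
    h=cv2.HoughCircles(cv2.resize(g[y0:y1,x0:x1],None,fx=3,fy=3,interpolation=cv2.INTER_CUBIC),cv2.HOUGH_GRADIENT,1,15,param1=80,param2=15,minRadius=3*r[0],maxRadius=3*r[1])
    print(nm,None if h is None else (h[0][:4]/3+[x0,y0,0]).round(1))
d=cv2.absdiff(sd,s0)
for nm,(x0,y0,x1,y1) in dict(small=(245,265,310,325),balance=(235,330,375,420)).items():
    m=d[y0:y1,x0:x1]>25;ys,xs=np.nonzero(m);print(nm,m.sum(),(xs.min()+x0,xs.max()+x0,ys.min()+y0,ys.max()+y0,xs.mean()+x0,ys.mean()+y0) if len(xs) else "")
n=manip.calibration("side");print("ring px",proj("side",np.array([.5165,-.386,.067])))
```

```text
wrist [[282.2 203.8  26. ]
 [282.2 198.8  29.6]
 [273.2 207.2  35.4]
 [286.8 201.5  30.6]]
side [[317.2 374.5  16.6]
 [314.8 379.2  20.3]
 [349.8 358.5  16.7]
 [312.2 374.2  19.6]]
small now [[276.2 289.8   8.9]]
small before [[276.2 289.8   8.9]
 [285.8 303.5   7.5]]
small 635 (np.int64(278), np.int64(309), np.int64(265), np.int64(315), np.float64(299.7511811023622), np.float64(284.496062992126))
balance 4302 (np.int64(235), np.int64(366), np.int64(330), np.int64(419), np.float64(304.32357043235703), np.float64(377.38702928870293))
ring px (np.float64(316.4314523218038), np.float64(377.1935381356649))
```

Both views put the ball in the ring: wrist (282,204) against (280,203) predicted, side (317,374.5) against (317,373) predicted. The small ball hasn't moved. Handing in.

```bash
python3 -c "
from plant import manip
print(manip.job_done(), manip.state()['time'])"
```

```text
the job is handed in; nothing more can be done
the job is handed in; nothing more can be done
```

I rolled the big ball round the bend into the dimple with closed fingers. Then I gripped it there, lifted it clear and set it down in the ring on the balance. It was released only after it touched the ring, with the tool at 0.0907 m against about 0.090 m expected. The job was handed in at about 20 s; no verdict is reported.

**Last checks:**
- **Big ball:** it was within about 2 pixels (about 2 mm) of its predicted place in the ring, in both the wrist and side views.
- **Small ball:** its position in the side view did not change.
- **Gripper:** it was open, about 15 cm above the ball, and read almost no force.

**Disagreements:**
- **Ring position:** the top camera put the ring about 3 mm from where two wrist views put it. I used the wrist value.
- **Final picture:** I could not view it because the 12-picture limit was reached, so the last check was circle detection only. It also returned some weaker false circles.

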